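# Set the stones of a table-top spice mill

## Task

Put the spice mill together: lay the loose runner stone gently and squarely on the mill's bed stone, over the pin, and then swing the bridge arm back over it as far as it goes. Screw the thumbscrew down (clockwise) until it seats on the stone's hub, then back it off a quarter turn so that the stone can ride up over the grain, and finish with the thumbscrew still gripped and held there, so that I can tighten its lock ring. Leave the jars, the mug, the salt cellar and the pepper mill round it where they are.

Things in the scene. Friction and masses are not known exactly. Their poses are not given: they have to be found in the camera images.
- runner_hub (a point): the loose runner stone (620 g): a grey stone disc, 110 mm across and 24 mm thick, with a round steel hub (38 mm across, 34 mm high; a low collar 42 mm across round its foot, 4 mm high) standing on its middle, 58 mm high in all. This point is on its axis, 42 mm above its underside (half-way up the hub); z up. A blind bore 20 mm across and 24 mm deep in the middle of its underside takes the mill's pin. It starts flat on the worktop, to the left of the mill
- runner_foot (a point): the centre of the runner stone's underside, at the mouth of the bore; z up
- runner: the whole runner stone; origin as runner_foot
- mill: the mill, fixed to the worktop: a round grey housing 182 mm across with a steel catch pan (162 mm across, rim 66 mm above the worktop) and the bed stone in it. Origin at the centre of its underside, on the stones' axis; z up. The bridge post (20 mm thick, its foot 42 mm across) stands 115 mm from the axis on its -y side, which looks to the robot's right and away from it
- bed_top (a point): the centre of the bed stone's flat top (110 mm across), 76 mm above the worktop; here a steel pin 16 mm across stands up 18 mm (straight for 10 mm, then tapered to 8 mm)
- bridge (a joint): angle of the swing bridge about its upright post (rad): 0 = closed against its stop, with the thumbscrew over the stones' axis; it grows as the arm swings out counter-clockwise (seen from above) out to the right of the mill. Starts open. It stays where it is left; about 6 N across the middle of the bar moves it
- bridge_bar (a point): a place to push or pinch the bridge arm: the middle of a level steel bar 20 mm wide and 16 mm thick, its underside 152 mm and its top 168 mm above the worktop. This point lies 55 mm from the post axis and 60 mm from the thumbscrew's axis; its y axis runs along the bar from the post to the thumbscrew; z up
- bridge_pivot (a point): the point on the post's axis (about which the bridge swings) at the same height as bridge_bar; its axes turn with the bridge
- thumbscrew_grip (a point): centre of the knurled round brass head of the thumbscrew, on its upright axis: 36 mm across, 28 mm high, 115 mm from the post axis; about 201 mm above the worktop when seated. Grip it at any yaw. Its x axis points to the small pip on its top. Under the head: about 15 mm of screw (12 mm across, low lock ring 25 mm across), then the bridge's end boss (32 mm across, top 171 mm above the worktop)
- thumbscrew (a joint): turn of the thumbscrew in its bridge (rad): 0 = seated, it goes no farther; it grows as the screw is unscrewed, counter-clockwise from above, and the screw rises 8 mm per turn with it. Turns against a light thread friction of about 0.06 N m and stays where it is left; starts 2.1 to 2.9 rad above the seat; end of travel 4.2 rad. At the seat the torque rises steeply
- spindle: the screw's spindle together with its thumbscrew head; origin at the tip, on the axis, z up
- spice_jar_1: spice jar with wooden stopper, 41 mm across, 96 mm high; a bystander
- spice_jar_2: spice jar with wooden stopper, 41 mm across, 96 mm high; a bystander
- mug_1: striped mug, 86 mm across, 90 mm high; a bystander
- salt_cellar: round wooden salt cellar, 86 mm across, 70 mm high; a bystander
- mill_2: pale wooden pepper mill, 58 mm across, 140 mm high; a bystander
- recipe_box: closed wooden box at the back, 105 mm high, fixed. Above it wall cabinets hang over the back of the worktop, from about 0.62 m ahead of the robot's base and 0.5 m above the worktop: keep the wrist in front of them, and pass in front of the mill when crossing from right to left

How it is judged:
By the outcome, as a careful person would: the job done as asked, in the order asked, and still so for the second after the job is handed in, while the arm keeps its last pose, push and grip.
It also fails if it takes over 72 s, if anything falls off the work surface, if the arm or the gripper's body presses on something with over 40 N, if the wrist force passes 120 N, or if a joint passes its speed limit or range.

## Robot

A 7-joint arm with a two-finger parallel gripper is mounted at the origin on a cart in front of the work surface, level with it; the furniture and walls round the work are solid. World frame = base frame: x ahead of the robot, y to its left, z up, the work surface at z = 0. Lengths are in m, angles in rad, forces in N, time in s.
With the tool pointing down it reaches from about 0.425 to 0.875 m from the base axis. Payload 4.7 kg.
Tool frame: the origin (TCP) lies on the centre line of the jaws, within the pads' length; the fingertips stand 25 mm ahead of it and the grasp point (between the pads) lies 6 mm ahead of it; z points along the fingers, y is the direction in which the jaws open and shut (so a half turn about z gives the same grasp; the last joint's range is limited). The gripper opens to 85 mm and grips with 20 to 120 N. Pads are 22 mm wide; open, the fingers measure 114 mm over their backs; the gripper's body (76 mm by 85 mm) begins 54 mm behind the grasp point. The pads swing forward as they close: fully open they stand 13 mm farther back than shut.
Start: joints at [-1.202, 0.321, -0.07, 1.45, 0.023, 1.371, -0.057], TCP at [0.226, 0.61, 0.256] pointing down, gripper open.
Joint ranges: [-2.86, 2.86], [-0.3, 2.09], [-1.38, 1.24], [0.06, 2.45], [-1.56, 4.7], [0.09, 2.05], [-2.69, 2.69]. Speed limits (rad/s): [2.57, 2.57, 3.14, 3.14, 3.14, 3.14, 3.14].

## Interface

Orientations are given as a unit quaternion [w, x, y, z].
In Python, from workcell import * gives the robot as it stands.
- The arm moves only by the tool servo_tool, never from a script. Its argument "targets" is a list of rows, each a list of 6 numbers: the shift along the tool's x, y, z in mm, then the turn, a rotation vector about the tool's x, y, z in degrees. A call has 1 to 20 rows; each row shifts and turns the commanded pose from where the row before left it, along the tool's axes as they then stand; what a row does not reach is not made up. A row lasts 1/12 s, in which the tool goes at most 41.7 mm and 7.16 degrees, less where a joint would pass 70% of its speed; a pose out of reach is approached as far as the arm can. A call is refused whole if a number of a shift passes 41.7 or a number of a turn 7.16, either way. A call with a gripper value outside its range is refused whole. "claw" is the closure, from 0 (fully open) to 1 (shut), set as the call begins (left out, the last holds). The fingers move at their own pace and stop on an object; "squeeze" is the grip in N (left out, the last holds). Time passes only in rows, so rows that do not move let the fingers close. It gives the time, the measured TCP pose, the force and the opening at its end, in the units of the state.
- observe(): the state, without advancing time (a new reading comes with each control period).
- grab_frame(name): name is "side" or "top" or "wrist"; returns a dict with "pixels" (420x560x3 uint8, red, green, blue), "depth" (420x560 float32, m along the optical axis (not along the pixel's ray), 0 where there is no reading), "K" (3x3 intrinsics, pixels), "R" (3x3) and "t" (3): a world point X has camera coordinates R X + t. Camera axes: x right, y down, z forward; pixel columns grow to the right and rows downward; lengths in m; the calibration is good to about 2 mm. A picture is of the moment at which its call begins.
- finish_job(): hands the job in, once; it reports no verdict.
Trained networks look in the newest picture that a camera, given by its name, has taken for a name from the list of things; names that differ only in an ending like _2 or _b are one class to them, and where a whole thing is asked for, a point or a joint stands for the part that bears it (a point fixed in the world has none). Each returns a list of dicts, best first, with "p" (0 to 1); they miss things now and then, are a little off and sometimes report something else, mostly with a low value. They report only what shows in the picture. A call takes as long as a camera call.
- silhouettes(camera, name): "mask" (420x560 bool, what is visible of it) and "extent" ([left, top, right, bottom] in pixels, round what is visible of it).
- mark_of(camera, name): "location" ([column, row] in pixels: a listed point, or the origin of a listed thing).
The state is a dict: "time": time; "joint_pos": joint angles; "joint_velocities": joint speeds; "effort": joint torques, N m; "eef_pos": TCP position; "ee_rot": TCP orientation; "contact_force": force on the tool from outside, world axes, zero at the start; "torque": the same for the moment, N m; "opening": opening from 0.0 (shut) to 1.0 (fully open).
Only numpy, scipy, OpenCV 4.12 (cv2) and the standard library are available. Lean on these libraries where they do the work, as an engineer would, in place of code of your own. Each camera call takes 0.05 s, during which the arm holds its last target.

## Working session

There is one attempt and no reset: what is moved stays moved. The work goes in short steps, Python scripts to look and compute and a tool call to move; the robot and the scene stay as the last step left them, time stands still between calls to the robot, and variables do not carry over. Pictures are saved under pics/ and viewed, and the job is handed in when it is done.

Besides the shell and the picture viewer there is one more tool, called after "Request:" in YAML: its name, and indented under it one key for each argument. servo_tool: Moves the arm, as the interface text tells. Its arguments: {"type":"object","properties":{"targets":{"type":"array"},"claw":{"type":"number"},"squeeze":{"type":"number"}},"required":["targets"]}

```bash
ls; mkdir -p pics
python3 - <<'E'
from workcell import *
import cv2,numpy as np
s=observe();print({k:np.round(v,3).tolist() for k,v in s.items()})
for c in("side","top","wrist"):
    f=grab_frame(c);cv2.imwrite(f"pics/{c}0.png",f["pixels"][:,:,::-1]);print(c,np.round(f["K"],1).tolist(),np.round(f["R"],3).tolist(),np.round(f["t"],3).tolist())
E
```

```text
pics
{'time': 0.0, 'joint_pos': [-1.202, 0.322, -0.07, 1.452, 0.023, 1.371, -0.057], 'joint_velocities': [-0.001, 0.0, -0.001, 0.0, -0.001, 0.002, -0.002], 'effort': [0.001, -49.358, -0.381, -31.433, 0.013, 0.011, 0.0], 'eef_pos': [0.226, 0.609, 0.255], 'ee_rot': [-0.0, 0.176, 0.984, -0.001], 'contact_force': [0.818, -0.17, 0.698], 'torque': [0.011, 0.027, -0.007], 'opening': 1.003}
side [[407.1, 0.0, 278.2], [0.0, 407.1, 220.2], [0.0, 0.0, 1.0]] [[-0.917, -0.398, -0.012], [-0.158, 0.392, -0.906], [0.365, -0.83, -0.422]] [0.524, 0.228, 1.161]
top [[478.6, 0.0, 282.9], [0.0, 478.6, 218.6], [0.0, 0.0, 1.0]] [[0.029, -1.0, -0.002], [-0.995, -0.029, -0.091], [0.091, 0.005, -0.996]] [0.003, 0.592, 1.665]
wrist [[312.8, 0.0, 275.0], [0.0, 312.8, 211.8], [0.0, 0.0, 1.0]] [[0.348, 0.938, -0.001], [0.903, -0.334, 0.271], [0.254, -0.095, -0.963]] [-0.65, -0.035, 0.379]
```

View pics/side0.png

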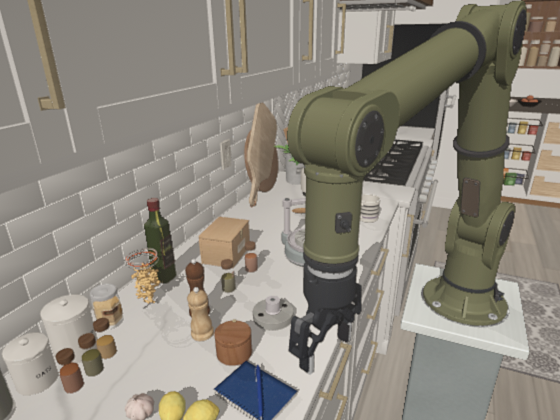

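View pics/top0.png

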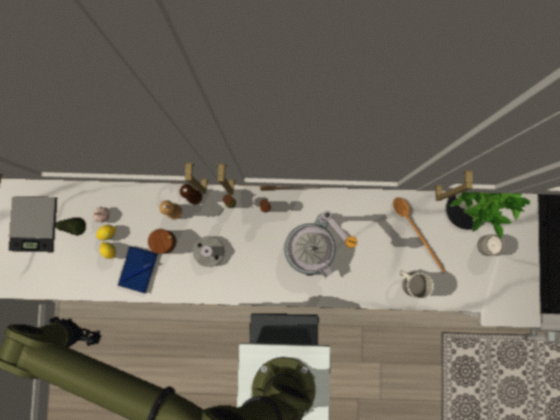

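View pics/wrist0.png

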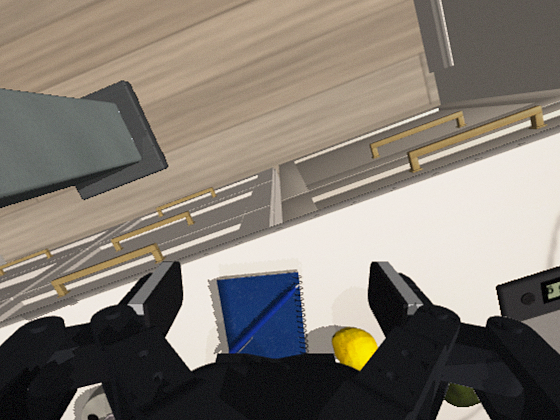

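The top view shows the runner at about (209,251), the mill at (312,248), the bridge post at (325,217) and the thumbscrew at (352,242). The side view has the runner at (273,312). Next I'll measure with the networks.

```bash
cat > h.py <<'E'
from workcell import *
import cv2,numpy as np
from scipy.spatial.transform import Rotation as Rn
def ray(f,uv):
    d=np.linalg.inv(f["K"])@np.array([uv[0],uv[1],1.0]);c=-f["R"].T@f["t"];return c,f["R"].T@d
def atz(f,uv,z):
    c,d=ray(f,uv);return c+d*(z-c[2])/d[2]
def tri(obs):
    A=np.zeros((3,3));b=np.zeros(3)
    for f,uv in obs:
        c,d=ray(f,uv);d=d/np.linalg.norm(d);P=np.eye(3)-np.outer(d,d);A+=P;b+=P@c
    x=np.linalg.solve(A,b);e=[]
    for f,uv in obs:
        c,d=ray(f,uv);d=d/np.linalg.norm(d);P=np.eye(3)-np.outer(d,d);e.append(np.linalg.norm(P@(x-c)))
    return x,e
def proj(f,X):
    p=f["K"]@(f["R"]@np.asarray(X)+f["t"]);return p[:2]/p[2]
def cloud(f,m=None):
    z=f["depth"];v,u=np.nonzero((z>0) if m is None else (z>0)&m);zz=z[v,u]
    p=(np.linalg.inv(f["K"])@np.stack([u,v,np.ones_like(u)]).astype(float))*zz
    return ((p-f["t"][:,None]).T@f["R"])
def tcp():
    s=observe();return s["eef_pos"],Rn.from_quat(np.roll(s["ee_rot"],-1)),s
E
python3 - <<'E'
from h import *
F={c:grab_frame(c) for c in("side","top")}
for n in ["runner_hub","runner_foot","mill","bed_top","bridge_bar","bridge_pivot","thumbscrew_grip"]:
    o=[]
    for c in F:
        r=mark_of(c,n)
        print(n,c,[(np.round(q["location"],1).tolist(),round(q["p"],2)) for q in r[:3]])
        if r:o.append((F[c],r[0]["location"]))
    if len(o)==2:
        x,e=tri(o);print("   ",np.round(x,4),np.round(e,4))
for n in ["spice_jar_1","mug_1","salt_cellar","mill_2"]:
    for c in F: print(n,c,[(np.round(q["location"],1).tolist(),round(q["p"],2),np.round(atz(F[c],q["location"],0),3).tolist()) for q in mark_of(c,n)[:4]])
for n in ["runner","mill","thumbscrew"]:
    for c in F:
        for q in silhouettes(c,n)[:1]:
            p=cloud(F[c],q["mask"]);print(n,c,round(q["p"],2),len(p),np.round(np.percentile(p,[2,50,98],axis=0),3).tolist())
print(observe()["time"])
E
```

```text
runner_hub side [([271.7, 306.2], 0.65)]
runner_hub top [([205.4, 250.4], 0.59)]
    [0.4691 0.2853 0.042 ] [0.0028 0.0028]
runner_foot side [([275.0, 316.2], 0.6)]
runner_foot top [([207.2, 253.1], 0.8)]
    [0.4606 0.2838 0.0106] [0.0026 0.0026]
mill side [([204.4, 333.7], 0.94), ([312.0, 254.5], 0.63)]
mill top [([175.8, 214.2], 0.78), ([308.0, 247.5], 0.69)]
    [0.6004 0.4058 0.0011] [0.0012 0.0012]
bed_top side [([310.7, 232.6], 0.58), ([226.5, 291.7], 0.15)]
bed_top top [([310.7, 249.0], 0.68)]
    [ 0.4856 -0.0777  0.0874] [0.0002 0.0002]
bridge_bar side [([298.9, 199.2], 0.58)]
bridge_bar top [([337.8, 226.8], 0.85)]
    [ 0.5586 -0.159   0.1666] [0.0008 0.0008]
bridge_pivot side [([288.2, 199.9], 0.71)]
bridge_pivot top [([326.9, 218.5], 0.94)]
    [ 0.584  -0.1225  0.1739] [0.0009 0.0009]
thumbscrew_grip side []
thumbscrew_grip top [([350.4, 240.9], 0.63)]
spice_jar_1 side [([224.0, 289.3], 0.8, [0.657, 0.213, 0.0]), ([249.9, 268.1], 0.79, [0.64, 0.076, 0.0])]
spice_jar_1 top [([231.9, 203.5], 0.55, [0.644, 0.205, 0.0])]
mug_1 side [([364.7, 218.1], 0.89, [0.38, -0.451, 0.0])]
mug_1 top [([407.4, 279.4], 0.64, [0.391, -0.428, 0.0])]
salt_cellar side [([234.4, 352.8], 0.55, [0.498, 0.435, 0.0])]
salt_cellar top [([165.8, 245.6], 0.68, [0.486, 0.436, 0.0])]
mill_2 side [([204.4, 333.7], 0.94, [0.602, 0.405, 0.0]), ([312.0, 254.5], 0.63, [0.481, -0.085, 0.0])]
mill_2 top [([175.8, 214.2], 0.78, [0.599, 0.405, 0.0]), ([308.0, 247.5], 0.69, [0.493, -0.073, 0.0])]
runner side 0.8 1127 [[0.415, 0.232, 0.0], [0.457, 0.294, 0.024], [0.515, 0.331, 0.059]]
runner top 0.92 793 [[0.421, 0.231, 0.005], [0.471, 0.279, 0.025], [0.52, 0.331, 0.062]]
mill side 0.81 1021 [[0.581, 0.341, 0.0], [0.597, 0.423, 0.062], [0.642, 0.435, 0.13]]
mill top 0.76 310 [[0.585, 0.385, 0.004], [0.607, 0.402, 0.115], [0.632, 0.431, 0.139]]
thumbscrew top 0.41 122 [[0.492, -0.212, 0.167], [0.508, -0.194, 0.215], [0.526, -0.178, 0.223]]
1.65
```

Runner at about (0.468, 0.282), mill axis (0.485, -0.076), post (0.584, -0.122). The bridge is roughly 69° open. These spacings agree with the sizes given. I'll hover over the runner and look with the wrist camera.

```bash
cat >> h.py <<'E'
def delta(target,yawdir=None):
    """mm in tool axes to target; also turn about tool z (deg) bringing tool y to world heading yawdir (deg, mod 180)"""
    p,R,s=tcp();d=R.inv().apply(np.asarray(target)-p)*1000
    y=R.as_matrix()[:,1];h=np.degrees(np.arctan2(y[1],y[0]))
    tilt=np.degrees(np.arccos(-R.as_matrix()[2,2]))
    print("t",round(s["time"],2),"tcp",np.round(p,4),"tool d mm",np.round(d,1),"yheading",round(h,1),"tilt",round(tilt,2),"tool z",np.round(R.as_matrix()[:,2],4),"j",np.round(s["joint_pos"],2),"F",np.round(s["contact_force"],1))
    if yawdir is not None:
        print(" turn z",round(-(((yawdir-h)+90)%180-90),1))
E
python3 -c "
from h import *
delta([.468,.282,.2],31)"
```

```text
t 1.65 tcp [0.2258 0.6096 0.2564] tool d mm [-340.9 -223.1   56.3] yheading 69.7 tilt 0.01 tool z [ 1.e-04  1.e-04 -1.e+00] j [-1.2   0.32 -0.07  1.45  0.02  1.37 -0.06] F [-0.3 -0.4  0.2]
 turn z 38.7
```

Request:
servo_tool:
  targets:
    - [-14,-9,2,0,0,0]
    - [-25,-16,4,0,0,0]
    - [-25,-16,4,0,0,0]
    - [-25,-16,4,0,0,0]
    - [-25,-16,4,0,0,0]
    - [-25,-16,4,0,0,0]
    - [-25,-16,4,0,0,0]
    - [-25,-16,4,0,0,0]
    - [-25,-16,4,0,0,0]
    - [-25,-16,4,0,0,0]
    - [-25,-16,4,0,0,0]
    - [-25,-16,4,0,0,0]
    - [-25,-16,4,0,0,0]
    - [-25,-18,4,0,0,0]
    - [-7,-7,2,0,0,0]
    - [0,0,0,0,0,6.5]
    - [0,0,0,0,0,6.5]
    - [0,0,0,0,0,6.5]
    - [0,0,0,0,0,6.5]
    - [0,0,0,0,0,6.5]

```text
time: 3.32
eef_pos: [0.4715, 0.2779, 0.2005]
ee_rot: [-0.0, 0.447, 0.894, 0.0]
contact_force: [0.2, -0.5, -1.0]
opening: 1.001
```

```bash
cat > look.py <<'E'
from h import *
import sys
tag=sys.argv[1]
f=grab_frame("wrist");im=f["pixels"][:,:,::-1].copy()
for n in sys.argv[2:]:
    for q in mark_of("wrist",n)[:2]:
        u=q["location"];print(n,np.round(u,1),round(q["p"],2))
        cv2.drawMarker(im,(int(u[0]),int(u[1])),(0,0,255),0,12,1)
cv2.imwrite(f"pics/{tag}.png",im)
np.savez(f"/tmp/{tag}.npz",**f)
E
python3 look.py w1 runner_hub runner_foot
python3 - <<'E'
from h import *
delta([.468,.282,.2],31)
f=dict(np.load("/tmp/w1.npz"))
for q in silhouettes("wrist","runner")[:1]:
    p=cloud(f,q["mask"]);print(q["p"],len(p),np.round(np.percentile(p,[1,50,99],axis=0),4).tolist())
p=cloud(f)
p=p[(abs(p[:,0]-.468)<.09)&(abs(p[:,1]-.282)<.09)]
for lo,hi in((.052,.064),(.019,.029)):
    q=p[(p[:,2]>lo)&(p[:,2]<hi)];print(lo,len(q),np.round(q.mean(0),4),np.round((np.percentile(q,0.5,axis=0)+np.percentile(q,99.5,axis=0))/2,4),np.round(np.ptp(q,axis=0),3), np.median(q[:,2]))
E
```

```text
runner_hub [274.4 204.2] 0.76
runner_foot [273.5 190. ] 0.57
t 3.47 tcp [0.4715 0.2778 0.2004] tool d mm [ 5.4 -0.3  0.4] yheading 37.4 tilt 0.02 tool z [ 0.e+00  3.e-04 -1.e+00] j [-0.79  0.14  0.23  1.79 -0.03  1.22  0.1 ] F [0.2 0.1 1. ]
 turn z 6.4
0.62 9811 [[0.4195, 0.2299, 0.023], [0.4666, 0.2852, 0.025], [0.5209, 0.3317, 0.0599]]
0.052 1487 [0.47   0.2809 0.0588] [0.4703 0.2806 0.0571] [0.037 0.037 0.01 ] 0.05888421101777728
0.019 8127 [0.4681 0.2835 0.0249] [0.4702 0.2806 0.0256] [0.109 0.109 0.009] 0.024859406887597142
```

View pics/w1.png

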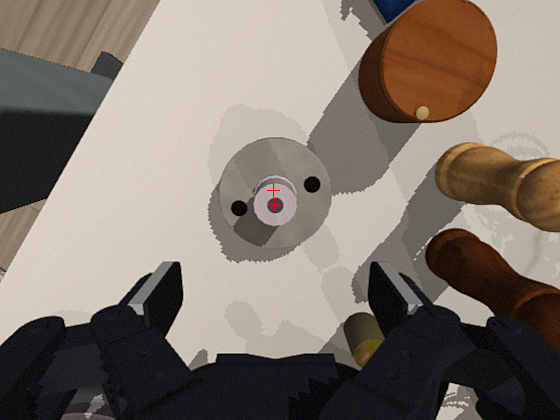

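The wrist view shows the runner with its hub top centred at (275,205). Depth puts the axis at (0.4703, 0.2806), the disc top at 0.025 and the hub top at 0.059, all consistent with the text. I'll descend to grip the hub.

```bash
python3 -c "
from h import *
delta([.4703,.2806,.055],37.4)"
```

```text
t 3.52 tcp [0.4715 0.2778 0.2004] tool d mm [  3.    0.7 145.4] yheading 37.4 tilt 0.02 tool z [ 1.e-04  3.e-04 -1.e+00] j [-0.79  0.14  0.23  1.79 -0.03  1.22  0.1 ] F [ 0.9  0.2 -0.3]
 turn z -0.0
```

Request:
servo_tool:
  targets:
    - [3,0.7,10,0,0,0]
    - [0,0,25,0,0,0]
    - [0,0,30,0,0,0]
    - [0,0,30,0,0,0]
    - [0,0,25,0,0,0]
    - [0,0,15,0,0,0]
    - [0,0,10,0,0,0]
    - [0,0,0,0,0,0]

```text
time: 4.18
eef_pos: [0.4688, 0.2794, 0.0526]
ee_rot: [-0.001, 0.444, 0.896, -0.002]
contact_force: [-1.0, 0.2, -0.4]
opening: 1.002
```

Request:
servo_tool:
  targets:
    - [0,0,0,0,0,0]
    - [0,0,0,0,0,0]
    - [0,0,0,0,0,0]
    - [0,0,0,0,0,0]
    - [0,0,0,0,0,0]
    - [0,0,0,0,0,0]
    - [0,0,0,0,0,0]
    - [0,0,0,0,0,0]
    - [0,0,0,0,0,0]
    - [0,0,0,0,0,0]
  claw: 0.9
  squeeze: 60

```text
time: 5.02
eef_pos: [0.4708, 0.2804, 0.0568]
ee_rot: [0.0, 0.445, 0.896, 0.001]
contact_force: [-1.2, -1.1, 6.2]
opening: 0.416
```

```bash
python3 look.py w2; python3 -c "
from h import *
delta([.4703,.2806,.055],37.4);print(observe()['opening']*85, observe()['torque'])"
```

```text
t 5.07 tcp [0.4708 0.2804 0.0569] tool d mm [ 0.5 -0.3  1.9] yheading 37.2 tilt 0.06 tool z [ 7.e-04  9.e-04 -1.e+00] j [-0.77  0.29  0.21  1.92 -0.08  0.93  0.13] F [-2.2 -1.3  5.7]
 turn z -0.2
35.42128156329431 [-0.38861856  0.5109241   0.04902329]
```

View pics/w2.png

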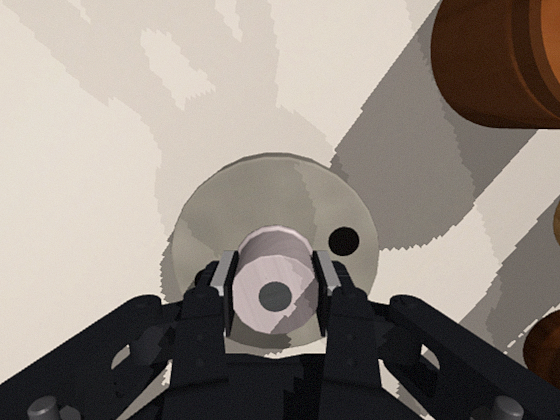

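The hub sits squarely between the pads at about (275,295). I'll lift it, and measure the mill from the fixed cameras while the arm is on the left.

Request:
servo_tool:
  targets:
    - [0,0,-5,0,0,0]
    - [0,0,-10,0,0,0]
    - [0,0,-20,0,0,0]
    - [0,0,-25,0,0,0]
    - [0,0,-30,0,0,0]
    - [0,0,-30,0,0,0]
    - [0,0,-20,0,0,0]
    - [0,0,-10,0,0,0]
    - [0,0,0,0,0,0]

```text
time: 5.82
eef_pos: [0.4715, 0.2808, 0.2079]
ee_rot: [0.001, 0.445, 0.896, 0.002]
contact_force: [0.9, 1.1, -6.5]
opening: 0.416
```

Run:
```python
from h import *
delta([.4856,-.0777,.2],-9)
F={c:grab_frame(c) for c in("side","top")}
for n in ["bed_top","bridge_bar","bridge_pivot","thumbscrew_grip"]:
    o=[]
    for c in F:
        r=mark_of(c,n)
        print(n,c,[(np.round(q["location"],1).tolist(),round(q["p"],2)) for q in r[:2]])
        if r:o.append((F[c],r[0]["location"]))
    if len(o)==2: x,e=tri(o);print("   ",np.round(x,4),np.round(e,4))
from scipy.optimize import least_squares
for c in F:
    p=cloud(F[c]);p=p[(np.hypot(p[:,0]-.486,p[:,1]+.076)<.13)]
    print(c,len(p),np.histogram(p[:,2],bins=np.arange(0,.24,.01))[0].tolist())
    for lo,hi in((.071,.081),(.055,.07),(.085,.1)):
        q=p[(p[:,2]>lo)&(p[:,2]<hi)]
        q=q[np.hypot(q[:,0]-.486,q[:,1]+.076)<.1]
        if len(q)>5: print(lo,len(q),np.round((q.min(0)+q.max(0))/2,4),np.round(np.ptp(q,axis=0),3),np.round(np.median(q,axis=0),4))
for c in F:
    im=F[c]["pixels"][:,:,::-1]
    u=proj(F[c],[.486,-.076,.076]).astype(int);h=55
    im=im[u[1]-h:u[1]+h,u[0]-h:u[0]+h+30];print(c,u)
    cv2.imwrite(f"pics/mill_{c}.png",cv2.resize(im,None,fx=5,fy=5,interpolation=cv2.INTER_CUBIC))
```

```text
t 5.82 tcp [0.4715 0.2808 0.2079] tool d mm [-294.2 -205.4    6.9] yheading 37.2 tilt 0.26 tool z [ 0.0036  0.0029 -1.    ] j [-0.79  0.13  0.23  1.78 -0.03  1.23  0.09] F [ 0.9  1.1 -6.5]
 turn z 46.2
bed_top side [([311.9, 232.4], 0.79)]
bed_top top [([310.0, 247.6], 0.66), ([198.3, 249.5], 0.6)]
    [ 0.4859 -0.0766  0.0888] [0.0048 0.0048]
bridge_bar side [([301.2, 199.2], 0.77)]
bridge_bar top [([338.5, 229.4], 0.86)]
    [ 0.5505 -0.1613  0.1669] [0.0011 0.0011]
bridge_pivot side [([287.0, 200.4], 0.7), ([203.1, 336.3], 0.49)]
bridge_pivot top [([323.5, 217.1], 0.79)]
    [ 0.5862 -0.1119  0.1758] [0.001 0.001]
thumbscrew_grip side [([313.5, 183.7], 0.59)]
thumbscrew_grip top [([352.1, 241.0], 0.65), ([197.4, 248.3], 0.44)]
    [ 0.5152 -0.1977  0.2168] [0.0047 0.0047]
side 2796 [367, 115, 141, 149, 251, 348, 258, 410, 19, 5, 1, 8, 12, 12, 12, 72, 127, 54, 7, 25, 31, 37, 1]
0.071 398 [ 0.4846 -0.081   0.076 ] [0.109 0.118 0.01 ] [ 0.4804 -0.0706  0.0759]
0.055 389 [ 0.4772 -0.0819  0.0624] [0.158 0.167 0.015] [ 0.4589 -0.0386  0.0623]
0.085 14 [ 0.4837 -0.0769  0.0907] [0.014 0.013 0.007] [ 0.4843 -0.0768  0.0897]
top 4399 [831, 26, 12, 53, 423, 716, 252, 646, 119, 11, 0, 0, 0, 0, 1, 11, 146, 84, 6, 5, 8, 66, 16]
0.071 642 [ 0.4821 -0.0744  0.076 ] [0.136 0.139 0.01 ] [ 0.4903 -0.0732  0.076 ]
0.055 522 [ 0.4878 -0.0783  0.0625] [0.171 0.163 0.015] [ 0.4817 -0.0853  0.0598]
0.085 23 [ 0.4894 -0.0885  0.0919] [0.08  0.062 0.014] [ 0.489  -0.0753  0.0883]
side [310 235]
top [310 249]
```

View pics/mill_top.png

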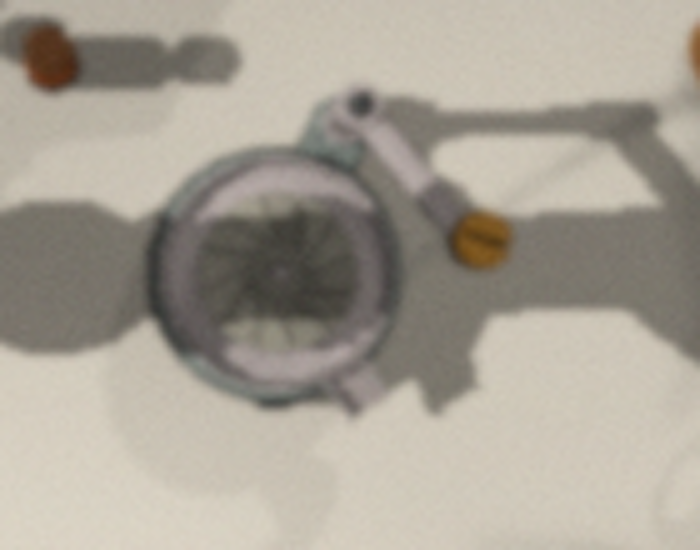

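View pics/mill_side.png

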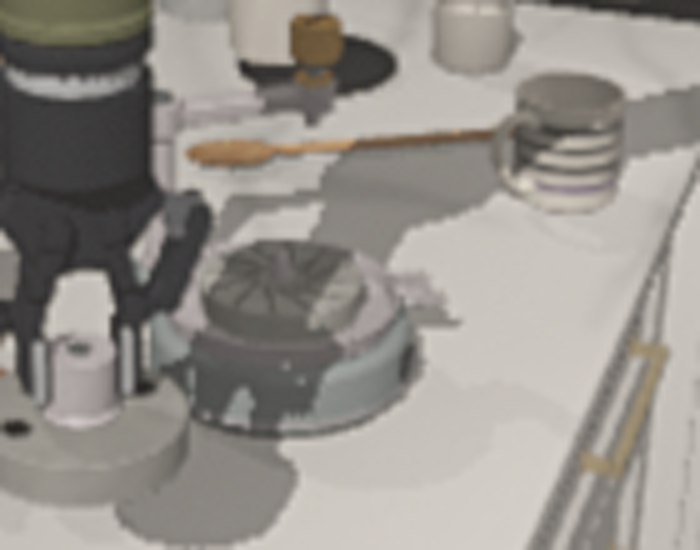

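Fixed views put the bed axis near (0.485, -0.076), give or take about 2 mm. I'll carry the stone high past the mill so the wrist camera, which sits left of the tool, looks straight down on the bed.

Request:
servo_tool:
  targets:
    - [0,0,-8,0,0,3]
    - [0,0,-18,0,0,7]
    - [0,0,-20,0,0,7]
    - [0,0,-20,0,0,7]
    - [0,0,-20,0,0,7]
    - [0,0,-18,0,0,7]
    - [0,0,-8,0,0,7]
    - [0,0,0,0,0,4]
    - [0,0,0,0,0,0]

```text
time: 7.07
eef_pos: [0.4708, 0.2803, 0.318]
ee_rot: [0.0, 0.777, 0.63, 0.001]
contact_force: [1.1, 0.3, -7.6]
opening: 0.419
```

```bash
python3 -c "
from h import *
delta([.488,-.205,.32],-12)"
```

```text
t 7.07 tcp [0.4708 0.2803 0.318 ] tool d mm [-471.3  117.1   -2.4] yheading -11.9 tilt 0.08 tool z [ 1.2e-03  9.0e-04 -1.0e+00] j [-0.84  0.08  0.27  1.62 -0.02  1.45 -0.78] F [ 1.1  0.3 -7.6]
 turn z 0.1
```

Request:
servo_tool:
  targets:
    - [-10,2.5,0,0,0,0]
    - [-22,5.5,0,0,0,0]
    - [-32,8,0,0,0,0]
    - [-32,8,0,0,0,0]
    - [-32,8,0,0,0,0]
    - [-32,8,0,0,0,0]
    - [-32,8,0,0,0,0]
    - [-32,8,0,0,0,0]
    - [-32,8,0,0,0,0]
    - [-32,8,0,0,0,0]
    - [-32,8,0,0,0,0]
    - [-32,8,0,0,0,0]
    - [-32,8,0,0,0,0]
    - [-32,8,0,0,0,0]
    - [-28,7,0,0,0,0]
    - [-20,5,0,0,0,0]
    - [-8,2,0,0,0,0]
    - [0,0,0,0,0,0]
    - [0,0,0,0,0,0]

```text
time: 8.65
eef_pos: [0.4887, -0.2055, 0.3168]
ee_rot: [-0.001, 0.776, 0.631, 0.0]
contact_force: [0.6, 1.0, -7.0]
opening: 0.409
```

```bash
python3 look.py w3 bed_top bridge_pivot mill
python3 - <<'E'
from h import *
delta([.4855,-.0765,.3],-12)
f=dict(np.load("/tmp/w3.npz"));p=cloud(f);p=p[np.hypot(p[:,0]-.486,p[:,1]+.076)<.1]
def fit(q):
    A=np.c_[2*q[:,:2],np.ones(len(q))];s=np.linalg.lstsq(A,(q[:,:2]**2).sum(1),rcond=None)[0];return s[:2],np.sqrt(s[2]+s[0]**2+s[1]**2)
for lo,hi,r in((.072,.08,.07),(.062,.07,.1),(.085,.1,.02)):
    q=p[(p[:,2]>lo)&(p[:,2]<hi)&(np.hypot(p[:,0]-.486,p[:,1]+.076)<r)];print(lo,len(q),np.round((np.percentile(q,.5,axis=0)+np.percentile(q,99.5,axis=0))/2,4),np.round(np.ptp(q,axis=0),3),np.median(q[:,2]),np.round(q.mean(0),4))
E
```

```text
bed_top [250.5  64.6] 0.94
bridge_pivot [381.1  83.9] 0.69
bridge_pivot [338.5 136.8] 0.59
mill [255.2  78.1] 0.7
t 8.85 tcp [ 0.4895 -0.2041  0.3171] tool d mm [124.2 -29.7  17.2] yheading -11.6 tilt 0.06 tool z [-2.e-04  1.e-03 -1.e+00] j [-0.4   0.03  0.77  1.68 -0.02  1.44  0.17] F [ 0.   0.2 -7.2]
 turn z 0.4
0.072 8859 [ 0.4902 -0.0778  0.0769] [0.109 0.109 0.007] 0.07696985414928058 [ 0.4907 -0.0761  0.077 ]
0.062 1709 [ 0.4894 -0.0806  0.0654] [0.167 0.155 0.008] 0.06618232799493572 [ 0.4837 -0.0833  0.0657]
0.085 206 [ 0.4901 -0.0777  0.0909] [0.015 0.016 0.011] 0.09145297670066753 [ 0.4903 -0.0785  0.0915]
```

View pics/w3.png

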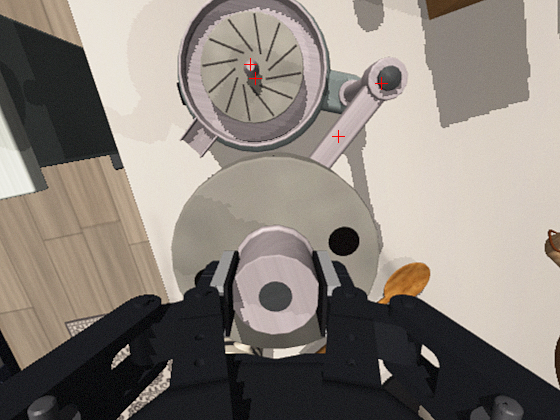

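The bed with its pin shows at (252,68), the pivot at (387,77). The arm may still have been settling, so I'll take a second frame.

Run:
```python
from h import *
f=grab_frame("wrist");pp=cloud(f);p=pp[np.hypot(pp[:,0]-.486,pp[:,1]+.076)<.1]
for lo,hi,r in((.072,.08,.07),(.085,.1,.02)):
    q=p[(p[:,2]>lo)&(p[:,2]<hi)&(np.hypot(p[:,0]-.488,p[:,1]+.077)<r)];print(lo,len(q),np.round((np.percentile(q,.5,axis=0)+np.percentile(q,99.5,axis=0))/2,4),np.round(np.ptp(q,axis=0),3),np.round(q.mean(0),4))
t,R,s=tcp();print(t)
h=R.inv().apply(pp-t)*1000
h=h[(np.hypot(h[:,0],h[:,1])<75)&(abs(h[:,2])<60)]
print(np.histogram(h[:,2],bins=np.arange(-20,60,4)))
q=h[(h[:,2]>25)&(h[:,2]<40)];print("disc",np.round(np.percentile(q,[.5,50,99.5],axis=0),1).tolist())
q=h[(h[:,2]>-6)&(h[:,2]<2)&(np.hypot(h[:,0],h[:,1])<20)];print("hubtop",len(q),np.round(np.percentile(q,[.5,50,99.5],axis=0),1).tolist())
pv=pp[(np.hypot(pp[:,0]-.585,pp[:,1]+.12)<.03)&(pp[:,2]>.1)];print(np.histogram(pv[:,2],bins=np.arange(.1,.24,.01)));
```

```text
0.072 8831 [ 0.4904 -0.0777  0.077 ] [0.109 0.109 0.007] [ 0.4907 -0.0762  0.0769]
0.085 200 [ 0.4902 -0.0778  0.0912] [0.015 0.015 0.012] [ 0.4904 -0.0786  0.0917]
[ 0.48953034 -0.20440957  0.3172144 ]
(array([  371,   852,   343,   407,  5954,   575,   482,   494,   408,
         280,   206,   260,  7905, 10748,    71,    77,    67,    51,
          41]), array([-20, -16, -12,  -8,  -4,   0,   4,   8,  12,  16,  20,  24,  28,
        32,  36,  40,  44,  48,  52,  56]))
disc [[-51.9, -52.4, 27.1], [22.5, 0.3, 32.1], [54.1, 52.6, 35.1]]
hubtop 5887 [[-17.5, -17.8, -5.2], [1.9, 0.3, -1.9], [18.8, 18.0, 1.6]]
(array([  33,   26,   23,    0,    0,   70,  723, 1330,   61,    0,    0,
          0,    0]), array([0.1 , 0.11, 0.12, 0.13, 0.14, 0.15, 0.16, 0.17, 0.18, 0.19, 0.2 ,
       0.21, 0.22, 0.23]))
```

```bash
python3 -c "
from h import *
delta([.4901,-.0785,.165],-11.6)"
```

```text
t 8.9 tcp [ 0.4895 -0.2044  0.3172] tool d mm [123.3 -24.9 152.3] yheading -11.7 tilt 0.04 tool z [-0.e+00  8.e-04 -1.e+00] j [-0.4   0.03  0.77  1.68 -0.02  1.44  0.17] F [-0.5  0.4 -6.5]
 turn z -0.1
```

Request:
servo_tool:
  targets:
    - [8,-1.6,0,0,0,0]
    - [18,-3.6,0,0,0,0]
    - [26,-5.2,0,0,0,0]
    - [27,-5.5,0,0,0,0]
    - [24,-5,0,0,0,0]
    - [14,-2.8,0,0,0,0]
    - [6.3,-1.2,6,0,0,0]
    - [0,0,18,0,0,0]
    - [0,0,26,0,0,0]
    - [0,0,30,0,0,0]
    - [0,0,28,0,0,0]
    - [0,0,22,0,0,0]
    - [0,0,14,0,0,0]
    - [0,0,8,0,0,0]
    - [0,0,0,0,0,0]
    - [0,0,0,0,0,0]

```text
time: 10.23
eef_pos: [0.4904, -0.0804, 0.1656]
ee_rot: [0.0, 0.776, 0.63, -0.0]
contact_force: [0.2, -0.8, -6.3]
opening: 0.413
```

```bash
python3 -c "
from h import *
delta([.4901,-.0785,.150],-11.6)
for c in ('side',):
    f=grab_frame(c);u=proj(f,[.488,-.077,.1]).astype(int);im=f['pixels'][:,:,::-1][u[1]-60:u[1]+50,u[0]-65:u[0]+65]
    cv2.imwrite('pics/m2.png',cv2.resize(im,None,fx=5,fy=5,interpolation=cv2.INTER_CUBIC))
"
```

```text
t 10.23 tcp [ 0.4904 -0.0804  0.1656] tool d mm [ 1.8 -0.7 15.6] yheading -11.8 tilt 0.03 tool z [ 3.e-04 -4.e-04 -1.e+00] j [-0.52  0.06  0.65  1.96 -0.04  1.14 -0.06] F [ 0.2 -0.8 -6.3]
 turn z -0.2
```

View pics/m2.png

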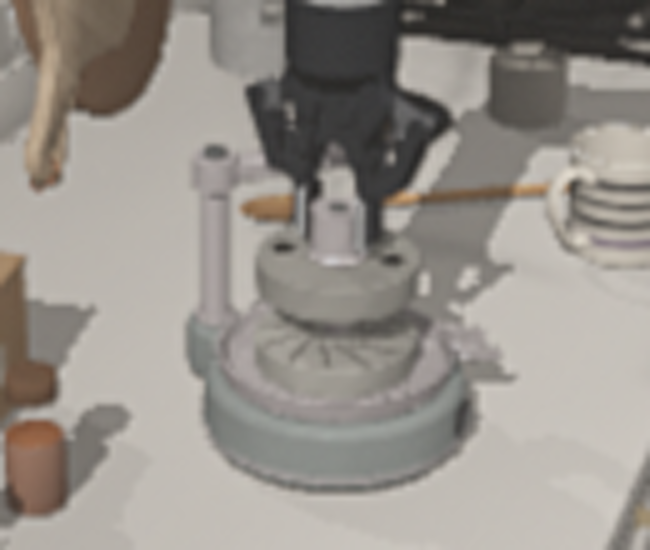

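The stone hangs level and centred over the bed. I'll correct the residual offset, then lower slowly.

Request:
servo_tool:
  targets:
    - [0.5,0,3,0,0,0]
    - [0,0,3,0,0,0]
    - [0,0,2,0,0,0]
    - [0,0,0,0,0,0]

```text
time: 10.62
eef_pos: [0.4901, -0.0796, 0.1571]
ee_rot: [-0.0, 0.776, 0.631, -0.0]
contact_force: [0.0, 0.5, -6.6]
opening: 0.416
```

```bash
python3 -c "
from h import *
delta([.4901,-.0785,.150],-11.6)"
```

```text
t 10.62 tcp [ 0.4901 -0.0796  0.1571] tool d mm [ 1.1 -0.2  7.1] yheading -11.8 tilt 0.02 tool z [-3.e-04  1.e-04 -1.e+00] j [-0.51  0.07  0.65  1.97 -0.05  1.12 -0.05] F [ 0.   0.5 -6.6]
 turn z -0.2
```

Request:
servo_tool:
  targets:
    - [1,0,2.5,0,0,0]
    - [0,0,2.5,0,0,0]
    - [0,0,2.5,0,0,0]
    - [0,0,2,0,0,0]
    - [0,0,2,0,0,0]
    - [0,0,1,0,0,0]
    - [0,0,0,0,0,0]

```text
time: 11.2
eef_pos: [0.4903, -0.0787, 0.1445]
ee_rot: [-0.0, 0.776, 0.63, -0.0]
contact_force: [0.6, 0.2, -7.5]
opening: 0.411
```

```bash
python3 -c "
from h import *
delta([.4901,-.0785,.1328],-11.6);print(observe()['torque'])"
```

```text
t 11.2 tcp [ 0.4903 -0.0787  0.1445] tool d mm [ 0.2 -0.2 11.7] yheading -11.8 tilt 0.03 tool z [-5.e-04 -1.e-04 -1.e+00] j [-0.51  0.09  0.65  1.98 -0.06  1.09 -0.04] F [ 0.6  0.2 -7.5]
 turn z -0.2
[0.01626219 0.02860148 0.01316848]
```

Request:
servo_tool:
  targets:
    - [0,0,2,0,0,0]
    - [0,0,2,0,0,0]
    - [0,0,2,0,0,0]
    - [0,0,1.5,0,0,0]
    - [0,0,1,0,0,0]
    - [0,0,1,0,0,0]
    - [0,0,0.7,0,0,0]
    - [0,0,0,0,0,0]

```text
time: 11.87
eef_pos: [0.4904, -0.0787, 0.1345]
ee_rot: [-0.0, 0.776, 0.631, -0.0]
contact_force: [-0.1, -0.6, -7.3]
opening: 0.417
```

```bash
python3 -c "
from h import *
delta([.4901,-.0785,.1328],-11.6);print(observe()['torque'])"
```

```text
t 11.87 tcp [ 0.4904 -0.0787  0.1345] tool d mm [ 0.1 -0.3  1.7] yheading -11.8 tilt 0.01 tool z [-2.e-04  0.e+00 -1.e+00] j [-0.51  0.1   0.65  1.99 -0.07  1.07 -0.03] F [-0.1 -0.6 -7.3]
 turn z -0.2
[-0.00095039 -0.00858534  0.05664466]
```

Request:
servo_tool:
  targets:
    - [0,0,0.5,0,0,0]
    - [0,0,0.5,0,0,0]
    - [0,0,0.5,0,0,0]
    - [0,0,0.4,0,0,0]
    - [0,0,0,0,0,0]

```text
time: 12.28
eef_pos: [0.4905, -0.0787, 0.1329]
ee_rot: [-0.0, 0.776, 0.63, 0.0]
contact_force: [-0.9, -0.0, -5.2]
opening: 0.417
```

```bash
python3 -c "
from h import *
delta([.4901,-.0785,.1328],-11.6);print(observe()['torque'])"
```

```text
t 12.28 tcp [ 0.4905 -0.0787  0.1329] tool d mm [ 0.1 -0.5  0.1] yheading -11.8 tilt 0.01 tool z [ 1.e-04  2.e-04 -1.e+00] j [-0.51  0.1   0.65  1.99 -0.07  1.07 -0.03] F [-0.9 -0.  -5.2]
 turn z -0.2
[0.03924219 0.10561937 0.00610998]
```

Request:
servo_tool:
  targets:
    - [0,0,0.4,0,0,0]
    - [0,0,0.4,0,0,0]
    - [0,0,0,0,0,0]

```text
time: 12.53
eef_pos: [0.4905, -0.0787, 0.1329]
ee_rot: [-0.0, 0.776, 0.63, 0.0]
contact_force: [-5.3, 0.2, 5.4]
opening: 0.419
```

The stone bottomed at TCP z 0.1329, exactly the predicted seating height. Now I'll release and rise.

Request:
servo_tool:
  targets:
    - [0,0,-0.6,0,0,0]
    - [0,0,0,0,0,0]
    - [0,0,0,0,0,0]

```text
time: 12.78
eef_pos: [0.4905, -0.0787, 0.1329]
ee_rot: [-0.0, 0.776, 0.631, 0.0]
contact_force: [-3.7, 0.4, 3.8]
opening: 0.419
```

Request:
servo_tool:
  targets:
    - [0,0,0,0,0,0]
    - [0,0,0,0,0,0]
    - [0,0,0,0,0,0]
    - [0,0,0,0,0,0]
    - [0,0,0,0,0,0]
    - [0,0,0,0,0,0]
    - [0,0,-5,0,0,0]
    - [0,0,-15,0,0,0]
    - [0,0,-25,0,0,0]
    - [0,0,-35,0,0,0]
    - [0,0,-35,0,0,0]
    - [0,0,-35,0,0,0]
    - [0,0,-25,0,0,0]
    - [0,0,-10,0,0,0]
    - [0,0,0,0,0,0]
  claw: 0

```text
time: 14.03
eef_pos: [0.4918, -0.079, 0.3203]
ee_rot: [0.001, 0.776, 0.63, 0.002]
contact_force: [-0.5, -0.5, -0.3]
opening: 1.002
```

```bash
python3 look.py w4 runner_hub thumbscrew_grip bridge_bar bridge_pivot
python3 - <<'E'
from h import *
delta([.4901,-.0785,.1328],-11.6)
f=dict(np.load("/tmp/w4.npz"));p=cloud(f);p=p[np.hypot(p[:,0]-.49,p[:,1]+.078)<.08]
for lo,hi,r in((.128,.14,.022),(.095,.106,.06)):
    q=p[(p[:,2]>lo)&(p[:,2]<hi)&(np.hypot(p[:,0]-.49,p[:,1]+.078)<r)];print(lo,len(q),np.round((np.percentile(q,.5,axis=0)+np.percentile(q,99.5,axis=0))/2,4),np.round(np.ptp(q,axis=0),3),np.median(q[:,2]))
    A=np.c_[q[:,:2],np.ones(len(q))];print("slopes",np.linalg.lstsq(A,q[:,2],rcond=None)[0])
E
```

```text
runner_hub [275.  193.2] 0.66
thumbscrew_grip [318.8 342.7] 0.55
bridge_bar [355.1 269.2] 0.89
bridge_pivot [392.1 226.9] 0.8
t 14.28 tcp [ 0.4896 -0.0786  0.3156] tool d mm [  0.4   1.1 182.8] yheading -11.8 tilt 0.19 tool z [-3.4e-03 -4.0e-04 -1.0e+00] j [-0.54 -0.06  0.63  1.75  0.04  1.45 -0.13] F [-0.4  0.6  0.1]
 turn z -0.2
0.128 1108 [ 0.4911 -0.0783  0.1329] [0.037 0.037 0.009] 0.13490364059157656
slopes [-0.00468907 -0.01555944  0.13588271]
0.095 6342 [ 0.491  -0.0781  0.1018] [0.109 0.109 0.008] 0.10086340119267084
slopes [0.00073466 0.0007916  0.10061164]
```

View pics/w4.png

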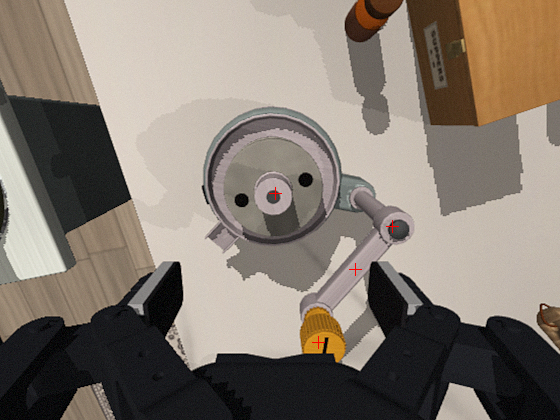

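The stone lies flat (disc slope below 0.1°, top at 0.101) and centred at (0.491, -0.078). In the image the pivot is at (398,228), the screw head at (322,338) and the bar at (355,269). I'll measure those next.

Run:
```python
from h import *
f=dict(np.load("/tmp/w4.npz"));p=cloud(f)
ctr=lambda q:np.round((np.percentile(q,1,axis=0)+np.percentile(q,99,axis=0))/2,4)
r=p[(abs(p[:,0]-.55)<.09)&(abs(p[:,1]+.16)<.09)]
print(np.histogram(r[:,2],bins=np.arange(.14,.24,.006)))
pv=r[(r[:,2]>.171)&(np.hypot(r[:,0]-.587,r[:,1]+.116)<.03)];print("post cap",len(pv),ctr(pv),np.ptp(pv,axis=0),np.median(pv[:,2]))
b=r[(r[:,2]>.163)&(r[:,2]<.173)];b2=b[(np.hypot(b[:,0]-.587,b[:,1]+.116)>.03)&(np.hypot(b[:,0]-.587,b[:,1]+.116)<.08)]
print("bar",len(b2),b2.mean(0));u,s,v=np.linalg.svd(b2[:,:2]-b2[:,:2].mean(0),full_matrices=False);print(v[0],np.degrees(np.arctan2(*v[0][::-1])))
sc=r[(r[:,2]>.205)];print("head",len(sc),ctr(sc),np.ptp(sc,axis=0),np.median(sc[:,2]))
for n in("bridge_bar","bridge_pivot","thumbscrew_grip"):
    u=mark_of("wrist",n)
    print(n,[np.round(atz(f,q["location"],.16 if n[0]=='b' else .205),4) for q in u[:1]])
```

```text
(array([   0,   30,  231,  397, 1924,  883,  384,    0,   54,  156,  174,
        189,  646,  376,    0,    0]), array([0.14 , 0.146, 0.152, 0.158, 0.164, 0.17 , 0.176, 0.182, 0.188,
       0.194, 0.2  , 0.206, 0.212, 0.218, 0.224, 0.23 , 0.236]))
post cap 892 [ 0.5954 -0.1214  0.1761] [0.04956792 0.03656769 0.19453351] 0.1733099346760121
bar 1079 [ 0.55253759 -0.15777637  0.16827636]
[-0.77027264 -0.63771472] -140.37837781796023
head 17352 [ 0.5315 -0.1342  0.299 ] [0.07644087 0.14202091 0.18683262] 0.36434909555919537
bridge_bar [array([ 0.5553, -0.1611,  0.16  ])]
bridge_pivot [array([ 0.5954, -0.1251,  0.16  ])]
thumbscrew_grip [array([ 0.5061, -0.2006,  0.205 ])]
```

Pivot (0.595, -0.124), bar heading 219.6°, closed heading 156.3°, so the bridge is 63° open. Expected screw axis is (0.5064, -0.1973). Pushing the bar would bring the wrist close to the cabinets, so I'll grip the screw head and carry it round the arc with the tool turning along. First I'll pre-turn the wrist for range, then look at the head.

Request:
servo_tool:
  targets:
    - [0,0,0,0,0,-4]
    - [0,0,0,0,0,-7]
    - [0,0,0,0,0,-7]
    - [0,0,0,0,0,-7]
    - [0,0,0,0,0,-7]
    - [0,0,0,0,0,-7]
    - [0,0,0,0,0,-7]
    - [0,0,0,0,0,-7]
    - [0,0,0,0,0,-7]
    - [0,0,0,0,0,-7]
    - [0,0,0,0,0,-7]
    - [0,0,0,0,0,-7]
    - [0,0,0,0,0,-7]
    - [0,0,0,0,0,-7]
    - [0,0,0,0,0,-4]
    - [0,0,0,0,0,0]

```text
time: 15.77
eef_pos: [0.4903, -0.0787, 0.317]
ee_rot: [-0.0, 0.024, 1.0, -0.0]
contact_force: [0.5, -0.6, -0.3]
opening: 0.999
```

```bash
python3 -c "
from h import *
delta([.5064,-.1973,.30])"
```

```text
t 15.77 tcp [ 0.4903 -0.0787  0.317 ] tool d mm [ -21.8 -117.7   17. ] yheading 87.3 tilt 0.05 tool z [-8.e-04 -2.e-04 -1.e+00] j [-0.61 -0.07  0.69  1.75  0.04  1.45  1.6 ] F [ 0.5 -0.6 -0.3]
```

Request:
servo_tool:
  targets:
    - [-2,-11,2,0,0,0]
    - [-4,-22,3,0,0,0]
    - [-5,-26,4,0,0,0]
    - [-5,-26,4,0,0,0]
    - [-4,-20,3,0,0,0]
    - [-2,-12.7,1,0,0,0]
    - [0,0,0,0,0,0]
    - [0,0,0,0,0,0]
    - [0,0,0,0,0,0]

```text
time: 16.52
eef_pos: [0.5068, -0.1961, 0.3003]
ee_rot: [-0.0, 0.025, 1.0, 0.0]
contact_force: [0.3, -0.2, -0.1]
opening: 0.998
```

```bash
python3 look.py w5 thumbscrew_grip bridge_pivot
python3 - <<'E'
from h import *
delta([.5064,-.1973,.212])
f=dict(np.load("/tmp/w5.npz"));p=cloud(f)
r=p[(np.hypot(p[:,0]-.507,p[:,1]+.199)<.035)]
print(np.histogram(r[:,2],bins=np.arange(.14,.26,.006)))
q=r[(r[:,2]>.21)&(r[:,2]<.228)];print("head",len(q),np.round((np.percentile(q,1,axis=0)+np.percentile(q,99,axis=0))/2,4),np.ptp(q,axis=0),np.median(q[:,2]))
pv=p[(p[:,2]>.171)&(p[:,2]<.185)&(np.hypot(p[:,0]-.595,p[:,1]+.124)<.03)];
if len(pv):print("post cap",len(pv),np.round((np.percentile(pv,1,axis=0)+np.percentile(pv,99,axis=0))/2,4),np.ptp(pv,axis=0))
E
```

```text
bridge_pivot [360.  297.9] 0.85
t 16.67 tcp [ 0.5069 -0.196   0.3006] tool d mm [ 0.5 -1.4 88.6] yheading 87.3 tilt 0.05 tool z [ 3.e-04  8.e-04 -1.e+00] j [-0.47  0.08  0.85  1.68 -0.06  1.41  1.91] F [ 0.1 -0.9  0.4]
(array([   0,    2,   51,   59,  146,   92,    0,    0,   15,   88,   90,
        103, 1102, 1070,    0,    0,    0,    0,    0]), array([0.14 , 0.146, 0.152, 0.158, 0.164, 0.17 , 0.176, 0.182, 0.188,
       0.194, 0.2  , 0.206, 0.212, 0.218, 0.224, 0.23 , 0.236, 0.242,
       0.248, 0.254]))
head 2210 [ 0.508  -0.1977  0.2154] [0.0371469  0.03774243 0.01168294] 0.2179731363381356
post cap 650 [ 0.5948 -0.1256  0.1761] [0.03136612 0.02529005 0.0106701 ]
```

View pics/w5.png

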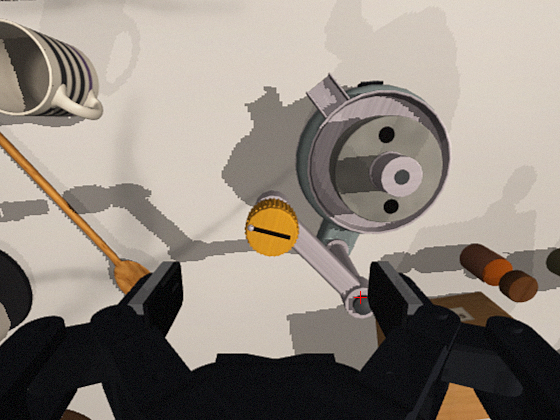

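The head shows at (273,226) with its pip at (249,229). It measures (0.508, -0.198), top 0.2175, so its centre is at about 0.2035, within the range given. Pivot distance is 0.113, against 0.115 in the text. Next I'll descend and grip.

Request:
servo_tool:
  targets:
    - [-1.2,-1.6,10,0,0,0]
    - [0,0,20,0,0,0]
    - [0,0,25,0,0,0]
    - [0,0,20,0,0,0]
    - [0,0,10,0,0,0]
    - [0,0,5,0,0,0]
    - [0,0,0,0,0,0]
    - [0,0,0,0,0,0]

```text
time: 17.33
eef_pos: [0.5083, -0.1991, 0.2112]
ee_rot: [0.001, 0.025, 1.0, -0.0]
contact_force: [0.0, -0.3, 0.8]
opening: 0.996
```

Request:
servo_tool:
  targets:
    - [0,0,0,0,0,0]
    - [0,0,0,0,0,0]
    - [0,0,0,0,0,0]
    - [0,0,0,0,0,0]
    - [0,0,0,0,0,0]
    - [0,0,0,0,0,0]
    - [0,0,0,0,0,0]
    - [0,0,0,0,0,0]
    - [0,0,0,0,0,0]
  claw: 0.9
  squeeze: 30

```text
time: 18.08
eef_pos: [0.5082, -0.1989, 0.2111]
ee_rot: [0.001, 0.025, 1.0, 0.0]
contact_force: [-0.5, 1.6, 4.9]
opening: 0.411
```

```bash
python3 look.py w6; python3 -c "
from h import *
delta([.508,-.1977,.21]);s=observe();print(s['opening']*85,s['torque'])"
```

```text
t 18.13 tcp [ 0.5082 -0.1988  0.2112] tool d mm [0.3 1.1 1.2] yheading 87.2 tilt 0.06 tool z [ 1.1e-03  4.0e-04 -1.0e+00] j [-0.44  0.16  0.85  1.8  -0.13  1.24  1.96] F [-0.   1.6  6.3]
34.79236545269025 [0.29954323 0.14364622 0.02797222]
```

View pics/w6.png

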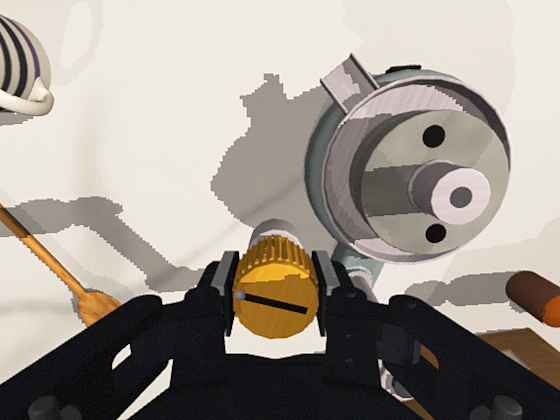

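Grip is good (head centred at (275,290), pip at (239,294)). The arc round the pivot works out per 4° row to a shift of (5.27, 5.99) mm in tool axes with a +4° turn. I'll do the first half and check.

Request:
servo_tool:
  targets:
    - [2.7,2.95,0,0,0,2]
    - [5.27,5.99,0,0,0,4]
    - [5.27,5.99,0,0,0,4]
    - [5.27,5.99,0,0,0,4]
    - [5.27,5.99,0,0,0,4]
    - [5.27,5.99,0,0,0,4]
    - [5.27,5.99,0,0,0,4]
    - [2.7,2.95,0,0,0,2]
    - [0,0,0,0,0,0]

```text
time: 18.88
eef_pos: [0.4832, -0.1501, 0.2111]
ee_rot: [0.001, 0.266, 0.964, -0.0]
contact_force: [-1.7, -1.3, 5.6]
opening: 0.417
```

```bash
cat > st.py <<'E'
from h import *
p,R,s=tcp();P=np.array([.595,-.1245]);d=p[:2]-P
print("rad",np.hypot(*d),"heading",np.degrees(np.arctan2(d[1],d[0]))%360,"ToolF",np.round(R.inv().apply(s["contact_force"]),1),"torque",np.round(s["torque"],2),"open",round(s["opening"],3))
delta([.4905,-.0782,.211])
E
python3 st.py
```

```text
rad 0.11472087282130164 heading 192.87875985163532 ToolF [ 0.8 -2.  -5.6] torque [-0.26  0.32 -0.07] open 0.417
t 18.88 tcp [ 0.4832 -0.1501  0.2111] tool d mm [30.6 65.5  0. ] yheading 59.1 tilt 0.09 tool z [ 0.001  -0.0011 -1.    ] j [-0.57  0.03  0.84  1.89 -0.02  1.23  1.31] F [-1.7 -1.3  5.6]
```

Request:
servo_tool:
  targets:
    - [2.7,2.95,0,0,0,2]
    - [5.27,5.99,0,0,0,4]
    - [5.27,5.99,0,0,0,4]
    - [5.27,5.99,0,0,0,4]
    - [5.27,5.99,0,0,0,4]
    - [5.27,5.99,0,0,0,4]
    - [5.27,5.99,0,0,0,4]
    - [5.27,5.99,0,0,0,4]
    - [2.7,2.95,0,0,0,2]
    - [0,0,0,0,0,0]

```text
time: 19.72
eef_pos: [0.4861, -0.0864, 0.211]
ee_rot: [-0.001, 0.521, 0.853, -0.001]
contact_force: [-6.0, 0.9, 9.7]
opening: 0.414
```

```bash
python3 st.py
```

```text
rad 0.11538307943286123 heading 160.72092834300318 ToolF [ 3.6 -4.9 -9.7] torque [ 0.15  1.16 -0.07] open 0.414
t 19.72 tcp [ 0.4861 -0.0864  0.211 ] tool d mm [5.3 7.7 0. ] yheading 27.2 tilt 0.15 tool z [-2.7e-03  2.0e-04 -1.0e+00] j [-0.64 -0.    0.77  1.91  0.    1.23  0.6 ] F [-6.   0.9  9.7]
```

Request:
servo_tool:
  targets:
    - [1.9,2.1,0,0,0,1.5]
    - [1.9,2.1,0,0,0,1.5]
    - [1.36,1.46,0,0,0,1]
    - [0.7,0.73,0,0,0,0.5]
    - [0,0,0,0,0,0]

```text
time: 20.13
eef_pos: [0.4889, -0.0789, 0.211]
ee_rot: [-0.001, 0.554, 0.832, -0.001]
contact_force: [-5.8, 0.3, 9.8]
opening: 0.412
```

```bash
python3 st.py
```

```text
rad 0.11545564307191906 heading 156.7620222199055 ToolF [ 2.5 -5.2 -9.8] torque [-0.01  1.38 -0.08] open 0.412
t 20.13 tcp [ 0.4889 -0.0789  0.211 ] tool d mm [ 0.1  1.8 -0. ] yheading 22.7 tilt 0.19 tool z [-3.4e-03  3.0e-04 -1.0e+00] j [-0.65  0.    0.77  1.91 -0.    1.23  0.51] F [-5.8  0.3  9.8]
```

Request:
servo_tool:
  targets:
    - [0.7,0.73,0,0,0,0.5]
    - [0.7,0.73,0,0,0,0.5]
    - [0,0,0,0,0,0]

```text
time: 20.38
eef_pos: [0.4896, -0.0774, 0.211]
ee_rot: [-0.002, 0.562, 0.827, -0.001]
contact_force: [-6.8, 0.2, 9.7]
opening: 0.411
```

```bash
python3 st.py
```

```text
rad 0.11548442654820881 heading 155.912034857065 ToolF [ 2.7 -6.3 -9.7] torque [-0.14  1.52  0.02] open 0.411
t 20.38 tcp [ 0.4896 -0.0774  0.211 ] tool d mm [-1.1  0.6 -0.1] yheading 21.7 tilt 0.21 tool z [-0.0037 -0.     -1.    ] j [-0.65  0.01  0.77  1.91 -0.    1.23  0.49] F [-6.8  0.2  9.7]
```

Request:
servo_tool:
  targets:
    - [0.7,0.73,0,0,0,0.5]
    - [0.7,0.73,0,0,0,0.5]
    - [0,0,0,0,0,0]

```text
time: 20.63
eef_pos: [0.4897, -0.0771, 0.2109]
ee_rot: [-0.002, 0.569, 0.822, -0.002]
contact_force: [-9.0, -3.9, 11.5]
opening: 0.406
```

```bash
python3 st.py
```

```text
rad 0.11545982496136523 heading 155.74948322585348 ToolF [ -0.5  -9.9 -11.4] torque [-0.82  1.88 -0.02] open 0.406
t 20.63 tcp [ 0.4897 -0.0771  0.2109] tool d mm [-1.3  0.3 -0.1] yheading 20.6 tilt 0.32 tool z [-0.0052 -0.0019 -1.    ] j [-0.65  0.01  0.77  1.91 -0.    1.23  0.47] F [-9.  -3.9 11.5]
```

Request:
servo_tool:
  targets:
    - [0.4,0,-0.3,0,0,0]
    - [0.4,0,-0.3,0,0,0]
    - [0,0,0,0,0,0]

```text
time: 20.88
eef_pos: [0.4896, -0.077, 0.211]
ee_rot: [-0.001, 0.569, 0.822, -0.002]
contact_force: [-5.9, -5.1, 6.8]
opening: 0.411
```

```bash
python3 st.py; python3 look.py w7; python3 -c "
from h import *
f=grab_frame('top');u=proj(f,[.488,-.077,.1]).astype(int);im=f['pixels'][:,:,::-1][u[1]-60:u[1]+50,u[0]-65:u[0]+65]
cv2.imwrite('pics/t7.png',cv2.resize(im,None,fx=5,fy=5,interpolation=cv2.INTER_CUBIC))
"
```

```text
rad 0.11562718057092929 heading 155.73153467509093 ToolF [-2.7 -7.3 -6.8] torque [-1.08  1.4   0.02] open 0.411
t 20.88 tcp [ 0.4896 -0.077   0.211 ] tool d mm [-1.5  0.4 -0. ] yheading 20.6 tilt 0.3 tool z [-0.0045 -0.0029 -1.    ] j [-0.65  0.01  0.77  1.91 -0.    1.23  0.47] F [-5.9 -5.1  6.8]
```

View pics/w7.png

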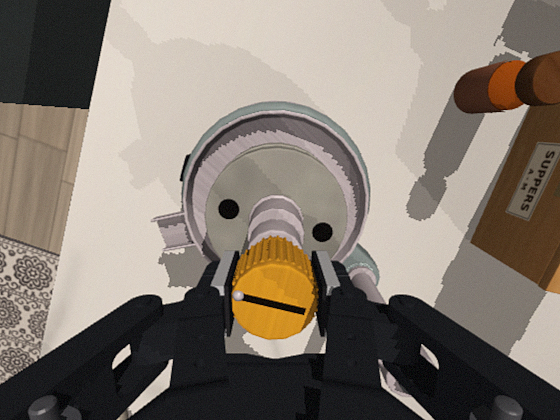

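View pics/t7.png

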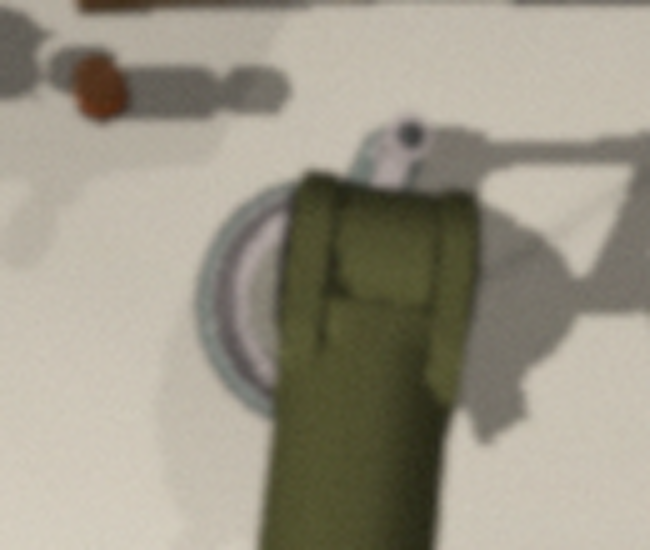

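The bridge is closed against its stop: 2 mm of further command moved it only 0.3 mm while the tangential force rose. The head now stands over the hub, with the pip at (238,296), unmoved in the jaws. I'll check how centred the head is in the tool frame before turning.

Run:
```python
from h import *
f=dict(np.load("/tmp/w7.npz"));pp=cloud(f);t,R,s=tcp()
h=R.inv().apply(pp-t)*1000
q=h[(np.hypot(h[:,0],h[:,1])<24)&(h[:,2]>-15)&(h[:,2]<5)]
print(np.histogram(q[:,2],bins=np.arange(-15,6,2)))
m=np.median(q[:,2]);q=q[(abs(q[:,2]-m)<2.5)];print(m,np.round(np.percentile(q,[1,50,99],axis=0),1).tolist())
hs=cv2.cvtColor(f["pixels"],cv2.COLOR_RGB2HSV);mk=(hs[...,0]>15)&(hs[...,0]<30)&(hs[...,1]>150)
q=R.inv().apply(cloud(f,mk)-t)*1000;q=q[(q[:,2]>m-2.5)&(q[:,2]<m+2.5)&(np.hypot(q[:,0],q[:,1])<25)];print(len(q),np.round(np.percentile(q,[.5,99.5],axis=0),1).tolist(), np.median(q[:,2]))
```

```text
(array([ 570,  143,  136, 2327, 3107,  427,  234,  216,  204,  174]), array([-15, -13, -11,  -9,  -7,  -5,  -3,  -1,   1,   3,   5]))
-6.823311703536547 [[-16.3, -17.4, -8.7], [1.4, -0.2, -6.9], [16.6, 18.0, -4.6]]
4927 [[-17.1, -17.2, -8.4], [16.9, 16.7, -4.5]] -6.828510069907942
```

Request:
servo_tool:
  targets:
    - [0,0,0,0,0,0]
    - [0,0,0.05,0,0,2]
    - [0,0,0.1,0,0,5]
    - [0,0,0.13,0,0,6]
    - [0,0,0.13,0,0,6]
    - [0,0,0.13,0,0,6]
    - [0,0,0.13,0,0,6]
    - [0,0,0.13,0,0,6]
    - [0,0,0.13,0,0,6]
    - [0,0,0.13,0,0,6]
    - [0,0,0.13,0,0,6]
    - [0,0,0.13,0,0,6]
    - [0,0,0.1,0,0,5]
    - [0,0,0,0,0,0]
  squeeze: 50

```text
time: 22.15
eef_pos: [0.4906, -0.0771, 0.2097]
ee_rot: [0.001, 0.926, 0.378, -0.001]
contact_force: [-3.7, -5.6, 5.0]
opening: 0.407
```

```bash
python3 st.py; python3 look.py w8
```

```text
rad 0.1146206416224994 heading 155.59410717600124 ToolF [-6.6  1.4 -5. ] torque [-1.13  0.64 -0.07] open 0.407
t 22.15 tcp [ 0.4906 -0.0771  0.2097] tool d mm [-0.8  0.7 -1.3] yheading -45.6 tilt 0.22 tool z [-0.0018 -0.0033 -1.    ] j [-0.66  0.01  0.77  1.91 -0.    1.23 -0.68] F [-3.7 -5.6  5. ]
```

View pics/w8.png

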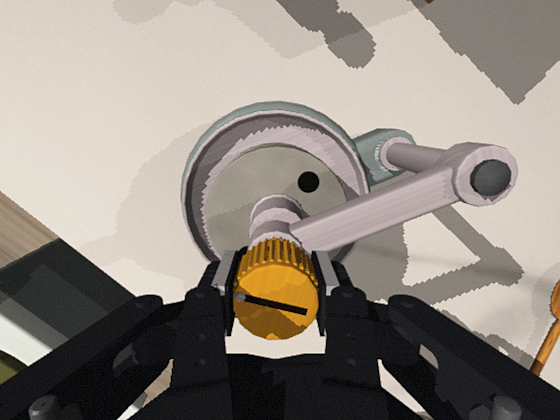

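The pip stays put in the jaws at (240,297), so the screw turned the full 66° and the head dropped as expected. Continuing.

Request:
servo_tool:
  targets:
    - [0,0,0.1,0,0,4]
    - [0,0,0.13,0,0,6]
    - [0,0,0.13,0,0,6]
    - [0,0,0.13,0,0,6]
    - [0,0,0.13,0,0,6]
    - [0,0,0.13,0,0,6]
    - [0,0,0.13,0,0,6]
    - [0,0,0.08,0,0,4]
    - [0,0,0,0,0,0]

```text
time: 22.95
eef_pos: [0.4909, -0.0778, 0.209]
ee_rot: [0.002, 1.0, 0.003, -0.001]
contact_force: [-2.6, -7.0, 5.2]
opening: 0.403
```

```bash
python3 st.py
```

```text
rad 0.11405685924034221 heading 155.84250053957354 ToolF [-2.7  7.  -5.1] torque [-1.44  0.55 -0.05] open 0.403
t 22.95 tcp [ 0.4909 -0.0778  0.209 ] tool d mm [-0.4  0.4 -2. ] yheading -89.6 tilt 0.25 tool z [-0.001  -0.0043 -1.    ] j [-0.66  0.01  0.78  1.91 -0.    1.23 -1.45] F [-2.6 -7.   5.2]
```

Request:
servo_tool:
  targets:
    - [0,0,0.08,0,0,3]
    - [0,0,0.08,0,0,3]
    - [0,0,0.08,0,0,3]
    - [0,0,0.08,0,0,3]
    - [0,0,0,0,0,0]

```text
time: 23.37
eef_pos: [0.4914, -0.0781, 0.2089]
ee_rot: [0.003, 0.995, -0.099, 0.0]
contact_force: [-1.9, -7.0, 5.1]
opening: 0.409
```

```bash
python3 st.py
```

```text
rad 0.11354680832929653 heading 155.87200734315658 ToolF [-0.5  7.3 -5.1] torque [-1.71  0.35  0.87] open 0.409
t 23.37 tcp [ 0.4914 -0.0781  0.2089] tool d mm [-0.8  0.3 -2.1] yheading -101.4 tilt 0.32 tool z [ 1.0e-04 -5.6e-03 -1.0e+00] j [-0.67  0.01  0.78  1.91 -0.    1.23 -1.66] F [-1.9 -7.   5.1]
```

Torque jumped to 0.87 N m after about 124° (2.16 rad), so the screw appears seated. I'll check for slip of the pip in the jaws.

```bash
python3 look.py w9; python3 st.py
cat > pip.py <<'E'
from h import *
import sys
for t in sys.argv[1:]:
    f=dict(np.load(f"/tmp/{t}.npz"));im=f["pixels"].astype(int)
    sub=im[255:340,232:320];dark=(sub.sum(2)<150)
    dark[:, :5]=0;dark[:,-5:]=0
    n,l,s,c=cv2.connectedComponentsWithStats(dark.astype(np.uint8))
    i=1+np.argmin([np.hypot(*(c[k]-[42,45]))-s[k,4]*.05 for k in range(1,n)])
    v,u=np.nonzero(l==i);P=np.c_[u,v];P=P-P.mean(0)
    vv=np.linalg.svd(P,full_matrices=False)[2][0];print(t,s[i,4],np.round(c[i]+[232,255],1),"bar angle in image",round(np.degrees(np.arctan2(vv[1],vv[0]))%180,1))
E
python3 pip.py w6 w7 w8 w9
```

```text
rad 0.11352284474664456 heading 155.88501460115788 ToolF [-0.   8.3 -5.4] torque [-1.73  0.39  0.84] open 0.406
t 23.42 tcp [ 0.4914 -0.0781  0.2089] tool d mm [-0.8  0.3 -2.1] yheading -101.3 tilt 0.33 tool z [ 1.0e-04 -5.7e-03 -1.0e+00] j [-0.67  0.01  0.78  1.91 -0.    1.23 -1.65] F [-1.7 -8.1  5.5]
w6 426 [275.4 303.4] bar angle in image 13.1
w7 394 [273.4 304.1] bar angle in image 13.2
w8 407 [274.6 304.5] bar angle in image 13.0
w9 431 [276.6 304.5] bar angle in image 10.5
```

View pics/w9.png

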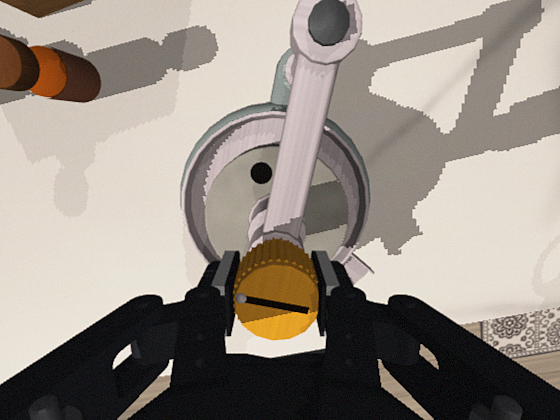

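The slot moved about 2.5° against the turn (13.1° to 10.5° in the image). So the screw stopped hard and the jaws only just began to slip, which confirms the seat. I'll back off in small steps first to find the torque-free seat angle.

Request:
servo_tool:
  targets:
    - [0,0,0,0,0,-1.5]
    - [0,0,0,0,0,0]

```text
time: 23.58
eef_pos: [0.4914, -0.0781, 0.2089]
ee_rot: [0.002, 0.996, -0.086, 0.0]
contact_force: [-2.2, -7.1, 5.2]
opening: 0.408
```

```bash
python3 st.py
```

```text
rad 0.11355276494071127 heading 155.86208770167548 ToolF [-1.   7.4 -5.1] torque [-1.63  0.37  0.21] open 0.408
t 23.58 tcp [ 0.4914 -0.0781  0.2089] tool d mm [-0.8  0.3 -2.1] yheading -99.8 tilt 0.29 tool z [ 1.e-04 -5.e-03 -1.e+00] j [-0.66  0.01  0.78  1.91 -0.    1.23 -1.63] F [-2.2 -7.1  5.2]
```

Request:
servo_tool:
  targets:
    - [0,0,0,0,0,-1.5]
    - [0,0,0,0,0,0]

```text
time: 23.75
eef_pos: [0.4914, -0.0781, 0.2089]
ee_rot: [0.002, 0.997, -0.073, 0.0]
contact_force: [-2.1, -6.9, 5.1]
opening: 0.406
```

```bash
python3 st.py
```

```text
rad 0.11354695345263079 heading 155.87276474455683 ToolF [-1.   7.2 -5.1] torque [-1.57  0.41  0.1 ] open 0.406
t 23.75 tcp [ 0.4914 -0.0781  0.2089] tool d mm [-0.8  0.2 -2.1] yheading -98.4 tilt 0.27 tool z [ 2.0e-04 -4.7e-03 -1.0e+00] j [-0.66  0.01  0.78  1.91 -0.    1.23 -1.6 ] F [-2.1 -6.9  5.1]
```

Torque fell off within about 2°, so the seat lies at tool heading about -100°. The target after a quarter turn is about -10°, 88° further back and 1.96 mm up.

Request:
servo_tool:
  targets:
    - [0,0,-0.08,0,0,-3.5]
    - [0,0,-0.14,0,0,-6.3]
    - [0,0,-0.14,0,0,-6.3]
    - [0,0,-0.14,0,0,-6.3]
    - [0,0,-0.14,0,0,-6.3]
    - [0,0,-0.14,0,0,-6.3]
    - [0,0,-0.14,0,0,-6.3]
    - [0,0,-0.14,0,0,-6.3]
    - [0,0,-0.14,0,0,-6.3]
    - [0,0,-0.14,0,0,-6.3]
    - [0,0,-0.14,0,0,-6.3]
    - [0,0,-0.14,0,0,-6.3]
    - [0,0,-0.14,0,0,-6.3]
    - [0,0,-0.14,0,0,-6.3]
    - [0,0,-0.06,0,0,-3]
    - [0,0,0,0,0,0]
    - [0,0,0,0,0,0]

```text
time: 25.17
eef_pos: [0.4902, -0.0765, 0.2105]
ee_rot: [-0.0, 0.766, 0.643, -0.002]
contact_force: [-4.0, -3.7, 7.2]
opening: 0.404
```

```bash
python3 st.py; python3 look.py w10; python3 pip.py w9 w10
```

```text
rad 0.1152807046479136 heading 155.36677449046707 ToolF [-4.4 -3.3 -7.1] torque [-0.79  1.12  0.05] open 0.404
t 25.17 tcp [ 0.4902 -0.0765  0.2105] tool d mm [-1.7  0.6 -0.5] yheading -10.0 tilt 0.21 tool z [-0.003  -0.0021 -1.    ] j [-0.66  0.01  0.77  1.91 -0.    1.23 -0.06] F [-4.  -3.7  7.2]
w9 431 [276.6 304.5] bar angle in image 10.5
w10 396 [273.9 305.5] bar angle in image 11.8
```

View pics/w10.png

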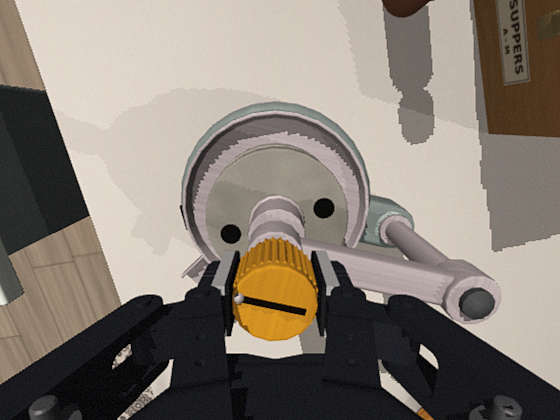

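The head backed off 90° with the slot at nearly the same place in the jaws (11.8°). As a final check that the bridge is on its stop, I'll nudge it slightly in the closing direction and look.

Request:
servo_tool:
  targets:
    - [0.4,0.1,0,0,0,0]
    - [0.4,0.1,0,0,0,0]
    - [0,0,0,0,0,0]
    - [0,0,0,0,0,0]

```text
time: 25.55
eef_pos: [0.4903, -0.0763, 0.2104]
ee_rot: [-0.0, 0.766, 0.643, -0.002]
contact_force: [-5.6, -5.4, 6.4]
opening: 0.405
```

```bash
python3 st.py; python3 look.py w11; python3 pip.py w10 w11
python3 - <<'E'
from h import *
f=dict(np.load("/tmp/w11.npz"));p=cloud(f)
P=np.array([.595,-.1245]);d=np.hypot(p[:,0]-P[0],p[:,1]-P[1])
b=p[(p[:,2]>.163)&(p[:,2]<.173)&(d>.03)&(d<.085)]
u,s,v=np.linalg.svd(b[:,:2]-b[:,:2].mean(0),full_matrices=False);print("bar",len(b),b.mean(0),np.degrees(np.arctan2(*v[0][::-1]))%180)
pv=p[(p[:,2]>.171)&(p[:,2]<.185)&(d<.03)];print("cap",len(pv),np.round((np.percentile(pv,1,axis=0)+np.percentile(pv,99,axis=0))/2,4))
q=p[(p[:,2]>.097)&(p[:,2]<.105)&(np.hypot(p[:,0]-.49,p[:,1]+.078)<.062)];A=np.c_[q[:,:2],np.ones(len(q))];print("disc",len(q),np.median(q[:,2]),np.linalg.lstsq(A,q[:,2],rcond=None)[0][:2])
for c in("side","top"):
    g=grab_frame(c);cv2.imwrite(f"pics/{c}11.png",g["pixels"][:,:,::-1])
E
```

```text
rad 0.11530332731086948 heading 155.29379900247645 ToolF [-6.3 -4.6 -6.4] torque [-1.13  1.19  0.06] open 0.405
t 25.55 tcp [ 0.4903 -0.0763  0.2104] tool d mm [-1.8  0.6 -0.6] yheading -10.0 tilt 0.27 tool z [-0.0037 -0.0029 -1.    ] j [-0.66  0.01  0.77  1.91 -0.    1.23 -0.06] F [-5.6 -5.4  6.4]
w10 396 [273.9 305.5] bar angle in image 11.8
w11 397 [273.9 305.9] bar angle in image 11.8
bar 2705 [ 0.54727324 -0.09877669  0.16833318] 153.52920426829863
cap 2188 [ 0.5953 -0.1215  0.1759]
disc 9499 0.10091018354757846 [-0.00054709 -0.00225009]
```

View pics/side11.png

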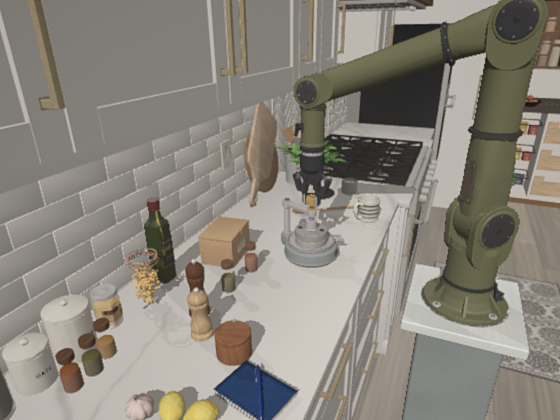

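The nudge moved the head only 0.2 mm for 0.8 mm commanded while the force grew, so the bridge is on its stop. The stone is flat and the bystanders stand where they were, so I'm handing in.

```bash
python3 -c "
from workcell import *
print(finish_job())"
```

```text
the job is handed in; nothing more can be done
None
```

The spice mill is assembled and handed in. The arm is still gripping the thumbscrew at 50 N, a quarter turn off its seat, so you can tighten the lock ring.

- **Runner stone:** I lowered it over the pin and it seated at the height I expected. Before I released it, it was pressed down with about 12 N at most. The last check showed it flat (disc top 0.101 m, slope about 0.1°).
- **Bridge:** I swung it shut by the thumbscrew head, turning the tool with it. It is on its stop: a last 0.8 mm push moved it only about 0.2 mm, and it is held there with about 7 N.
- **Thumbscrew:** It seated after about 2.1 rad, when the torque jumped from about zero to 0.87 N m. The jaws slipped about 2.5° at that point. I then backed it off; the tool heading and the slot's position in the jaws both give about 90°, within 1–2°.
- **Surroundings:** The last side view shows the jars, mug, salt cellar and pepper mill where they started. I checked this by eye only.

**Disagreements:** The fixed cameras put the mill axis about 5 mm from the wrist camera's reading. I used the wrist camera, and the stone went on without touching the pin. The closed bar's heading read 153.5° from depth, against about 155.3–156° from the geometry; I put that down to depth noise.

The job took about 26 s of the 72 s allowed.

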